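Scrape fallen plaster flakes off the tea shelf

ROBOT

A 7-joint arm with a two-finger parallel gripper is mounted at the origin on the work surface. World frame = base frame: x ahead of the robot, y to its left, z up, the work surface at z = 0. Lengths are in mm, angles in rad, forces in N, time in s.
With the tool pointing down it reaches from about 425 to 825 mm from the base axis. Payload 3.6 kg.
Tool frame: the origin (TCP) lies on the mounting face of the last link; the fingertips stand 186 mm ahead of it and the grasp point (between the pads) lies 167 mm ahead of it; z points along the fingers, y is the line along which they close (so a half turn about z gives the same grasp; the last joint's range is limited). The gripper opens to 93 mm and grips with 3 to 60 N. Pads are 15 mm wide; open, the fingers measure 128 mm over their backs; the gripper's body (75 mm by 188 mm) begins 65 mm behind the grasp point.
Start: joints at [1.238, 0.615, -0.013, 1.423, 0.008, 1.103, -0.04], TCP at [195.695, -619.822, 404.74] pointing down, gripper open.
Joint ranges: [-3.12, 3.12], [-0.3, 2.06], [-1.34, 1.32], [0.26, 2.42], [-1.36, 4.5], [0.01, 1.98], [-2.84, 2.84]. Speed limits (rad/s): [2.79, 2.79, 3.14, 3.14, 3.14, 3.14, 3.14].

INTERFACE

Orientations are given as a unit quaternion [w, x, y, z].
In Python, from plant import ctrl gives the robot as it stands.
- The arm moves only by the tool arm_command, never from a script. Its argument "commands" is a list of rows, each an object of numbers: "wx", "wy", "wz": the turn, a rotation vector about the world's x, y, z as a fraction of full scale; "tx", "ty", "tz": the shift along the world's x, y, z as a fraction of full scale; "hand": the closure, from 0 (fully open) to 1 (shut). In form: [{"wx": .., "wy": .., "wz": .., "tx": .., "ty": .., "tz": .., "hand": ..}, ...]. A call has 1 to 20 rows; each row shifts and turns the commanded pose from where the row before left it; what a row does not reach is not made up. Full scale, the value 1, is 3 cm for a shift and 0.08 rad for a turn. A row lasts 1/8 s, in which the tool goes at most 62.5 mm and 10.7 degrees, less where a joint would pass 70% of its speed; a pose out of reach is approached as far as the arm can. A call with a number of a shift or a turn outside -1 to 1 is refused whole. A call with a gripper value outside its range is refused whole. The fingers move at their own pace and stop on an object; "newtons" is the grip in N (left out, the last holds). Time passes only in rows, so rows that do not move let the fingers close. It gives the time, the measured TCP pose, the force, the opening and the grip force at its end, in the units of the state.
- ctrl.observe(): the state, without advancing time (a new reading comes with each control period).
- ctrl.read_camera(name): name is "scene" or "top" or "wrist"; returns a dict with "image" (420x560x3 uint8, red, green, blue), "fx", "fy", "cx", "cy" (pixels), "extrinsics" (4x4, takes a point from camera to world coordinates). Camera axes: x right, y down, z forward; pixel columns grow to the right and rows downward; lengths in mm; the calibration is good to about 2 mm. A picture is of the moment at which its call begins. There is no depth.
- ctrl.sign_off(): hands the job in; it is judged then, once.
Trained networks look in the newest picture that a camera, given by its name, has taken for a name from the list of things; names that differ only in an ending like _2 or _b are one class to them, and where a whole thing is asked for, a point or a joint stands for the part that bears it (a point fixed in the world has none). Each returns a list of dicts, best first, with "conf" (0 to 1); they miss things now and then, are a little off and sometimes report something else, mostly with a low value. They report only what shows in the picture. A call takes as long as a camera call.
- ctrl.find_in(camera, name): "xyz" ([x, y, z] in mm, in world coordinates, good to about 4 mm: the middle of the surface that is visible of it).
- ctrl.regions_of(camera, name): "mask" (420x560 bool, what is visible of it).
- ctrl.spot_point(camera, name): "xyz" ([x, y, z] in mm, in world coordinates, good to about 4 mm: a listed point, or the origin of a listed thing).
The state is a dict: "t": time; "q": joint angles; "qvel": joint speeds; "effort": joint torques, N m; "tcp_pos": TCP position; "orientation": TCP orientation; "contact_force": force on the tool from outside, world axes, zero at the start; "wrist_torque": the same for the moment, N m; "opening": finger opening in mm; "grip_force": force on a finger pad.
Only numpy, scipy, OpenCV 4.12 (cv2) and the standard library are available. Lean on these libraries where they do the work, as an engineer would, in place of code of your own. Each camera call takes 0.05 s, during which the arm holds its last target. There are 200 camera calls.

TASK

Flakes of earth plaster have dropped onto the low teal shelf: take the wooden scraper block and push all five off the shelf's open end into the metal tray, without touching them with the fingers. Then put the scraper away, standing upright on the narrow raised ledge, lengthwise along it and centred so that its whole foot is on the ledge. Leave the tray, the bowls, the teapot, the sugar pot and the scoop where they are.

Things in the scene. Friction and masses are not known exactly. Their poses are not given: they have to be found in the camera images.
- shelf: low teal wooden corner shelf, fixed: 170 (x) by 340 (y) mm, board top 60 mm above its origin, which is under its centre on the counter. Upright boards 34 mm high above the board top run along its +x side (inner face at x=+77) and its +y end (inner face at y=+162); a low lip 10 mm high runs along its -x side (inner face at x=-77). The -y end (y=-170) is open, with no lip
- shelf_open_edge (a point): middle of the shelf's open -y end, at board-top height (60 mm)
- tray: open metal tray on the counter below the shelf's open end, reaching about 35 mm in under the overhanging board (underside at 42 mm) and 95 mm out beyond it: 180 (x) by 130 (y) by 25 (z) mm outside, walls 3 mm, loose, 0.5 kg. Origin: centre of its underside; axes as the shelf's
- scraper: wooden scraper block standing on the counter on its rubber-edged foot: foot block 95 (x) by 24 (y) mm and 34 mm high, above it a narrower upright grip 50 (x) by 18 (y) mm from 34 to 87 mm height. Origin: centre of the foot's underside, z up. About 0.13 kg
- ledge: narrow raised teal wooden ledge on a foot, fixed; it stands on one side of the shelf, the scraper starts on the other, and either may be left or right. Flat top 130 (x) by 44 (y) mm, 90 mm above its origin, which is under its centre on the counter. Below the top board (18 mm thick) is a 22 mm thick web and a base 140 by 80 by 12 mm
- flake1: flat brown flake of dried earth plaster lying on the shelf board, a five-sided chip about 30 mm across with bevelled edges, 9 mm thick, 12 g. Origin: centre of its underside
- flake2: flat brown flake of dried earth plaster lying on the shelf board, a five-sided chip about 30 mm across with bevelled edges, 9 mm thick, 12 g. Origin: centre of its underside
- flake3: flat brown flake of dried earth plaster lying on the shelf board, a five-sided chip about 30 mm across with bevelled edges, 9 mm thick, 12 g. Origin: centre of its underside
- flake4: flat brown flake of dried earth plaster lying on the shelf board, a five-sided chip about 30 mm across with bevelled edges, 9 mm thick, 12 g. Origin: centre of its underside
- flake5: flat brown flake of dried earth plaster lying on the shelf board, a five-sided chip about 30 mm across with bevelled edges, 9 mm thick, 12 g. Origin: centre of its underside
- bowls: stack of three nested steel tea bowls standing on the shelf board near its closed +y end, 84 mm across the rims, 64 mm high. Origin: centre of its underside. To be left alone
- teapot: white ceramic teapot with arched bamboo handle on the counter, 130 mm across, 160 mm high, spout towards its -y. Origin: centre of its underside. To be left alone
- sugar_pot: glass sugar pot with closed hinged glass lid, 76 mm across, 89 mm high. Origin: centre of its underside. To be left alone
- scoop: white plastic scoop lying on the counter along its y, 145 mm long, 53 mm wide, 20 mm high. Origin: on its underside, near the middle. To be left alone

How it is judged:
By the outcome, as a careful person would: the job done as asked, in the order asked, and still so for the second after the job is handed in, with the robot touching nothing.
It also fails if it takes over 64 s, if anything falls off the work surface, if the arm or the gripper's body presses on something with over 40 N, if the wrist force passes 120 N, or if a joint passes its speed limit or range.

## Working session

There is one attempt and no reset: what is moved stays moved. The work goes in short steps, Python scripts to look and compute and a tool call to move; the robot and the scene stay as the last step left them, time stands still between calls to the robot, and variables do not carry over. Pictures are saved under pics/ and viewed, at most 10 in all, crops included, and the job is handed in when it is done.

Besides the shell and the picture viewer there is one more tool, called after "Emit:" as name([rows], argument=value, ...), one row to a line, values as JSON. arm_command: Moves the arm, as the interface text tells. Its arguments: {"type":"object","properties":{"commands":{"type":"array"},"newtons":{"type":"number"}},"required":["commands"]}

```bash
mkdir -p pics
cat > h.py <<'E'
import numpy as np, cv2
from plant import ctrl
def snap(cam,name):
    r=ctrl.read_camera(cam); cv2.imwrite(f'pics/{name}.png',cv2.cvtColor(r['image'],cv2.COLOR_RGB2BGR)); return r
def P(r):
    E=np.linalg.inv(np.array(r['extrinsics'])); K=np.array([[r['fx'],0,r['cx']],[0,r['fy'],r['cy']],[0,0,1]]); return K@E[:3]
def proj(r,X):
    p=P(r)@np.append(X,1); return p[:2]/p[2]
def onplane(r,uv,z):
    E=np.array(r['extrinsics']); d=E[:3,:3]@np.array([(uv[0]-r['cx'])/r['fx'],(uv[1]-r['cy'])/r['fy'],1]); c=E[:3,3]
    return c+d*(z-c[2])/d[2]
E
python3 - <<'E'
from h import *
import pickle
R={}
for c in ['scene','top']:
    r=snap(c,c+'0'); R[c]=r
    print(c,r['fx'],r['cx'],r['cy'],np.round(np.array(r['extrinsics']),3).tolist())
    for n in ['shelf','shelf_open_edge','tray','scraper','ledge','flake1','bowls','teapot','sugar_pot','scoop']:
        print(n,[(np.round(d['xyz']).tolist(),round(d['conf'],2)) for d in ctrl.spot_point(c,n)[:6]])
pickle.dump(R,open('R0.pkl','wb'))
print(ctrl.observe())
a=np.hstack([cv2.imread('pics/scene0.png'),cv2.imread('pics/top0.png')])
E
```

```text
scene 514.7415849559463 281.4792839636385 205.931788615558 [[0.842, 0.32, -0.435, 1103.562], [0.54, -0.519, 0.663, -769.607], [-0.014, -0.793, -0.609, 765.719], [0.0, 0.0, 0.0, 1.0]]
shelf [([564.0, 72.0, -1.0], 0.87)]
shelf_open_edge [([545.0, -96.0, 61.0], 0.7), ([514.0, -0.0, 62.0], 0.66)]
tray [([539.0, -128.0, -2.0], 0.75)]
scraper [([468.0, -377.0, -3.0], 0.8)]
ledge [([483.0, 383.0, -0.0], 0.73), ([564.0, 72.0, -1.0], 0.48)]
flake1 [([523.0, 55.0, 59.0], 0.62), ([500.0, -48.0, 60.0], 0.57), ([514.0, -1.0, 60.0], 0.51)]
bowls [([546.0, 188.0, 65.0], 0.88)]
teapot [([714.0, 323.0, -1.0], 0.72)]
sugar_pot [([778.0, 37.0, 1.0], 0.72), ([702.0, -320.0, -0.0], 0.23)]
scoop [([700.0, -323.0, -1.0], 0.65)]
top 485.1644529969313 273.3251328747608 208.91119756322618 [[0.008, -0.995, 0.103, 486.09], [-1.0, -0.006, 0.013, -18.985], [-0.012, -0.103, -0.995, 1149.619], [0.0, 0.0, 0.0, 1.0]]
shelf [([566.0, 68.0, -5.0], 0.8)]
shelf_open_edge [([547.0, -98.0, 55.0], 0.73)]
tray [([541.0, -127.0, 1.0], 0.86)]
scraper [([467.0, -374.0, -0.0], 0.96)]
ledge [([483.0, 386.0, 3.0], 0.61), ([463.0, 
[... 403 characters left out ...]
75, -0.01256684,  1.42338964,  0.00805659,
        1.10333756, -0.04040008]), 'qvel': array([-7.75377355e-04, -7.99528150e-04, -3.41937066e-04,  2.22110251e-04,
       -8.73608735e-04, -8.04796729e-04, -8.79242843e-05]), 'effort': array([-3.45836534e-04, -4.58838129e+01,  2.08983854e-01, -1.66036856e+01,
       -6.10730681e-02,  1.32156978e-02,  5.45329260e-05]), 'tcp_pos': array([ 195.68004321, -619.84113824,  404.73350727]), 'orientation': array([-5.41990605e-06,  9.88335474e-01,  1.52292447e-01,  2.81429760e-05]), 'contact_force': array([-0.22814807,  0.47953702,  0.32346575]), 'wrist_torque': array([ 0.02320094, -0.04229971,  0.03306455]), 'grip_force': 0.0, 'opening': 93.11688721099605}
```

View pics/top0.png

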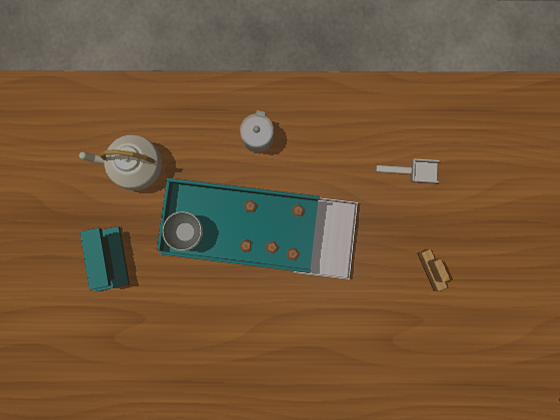

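View pics/scene0.png

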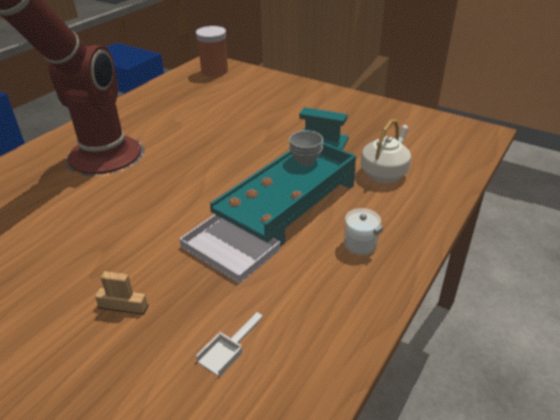

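```bash
cat > fit.py <<'E'
from h import *
import pickle
from scipy.optimize import minimize
def box(x0,x1,y0,y1,z0,z1): return np.array([[x,y,z] for x in(x0,x1) for y in(y0,y1) for z in(z0,z1)],float)
M={'scraper':[box(-47.5,47.5,-12,12,0,34),box(-25,25,-9,9,34,87)],
'ledge':[box(-65,65,-22,22,72,90),box(-60,60,-11,11,12,72),box(-70,70,-40,40,0,12)],
'shelf':[box(-85,85,-170,170,42,60),box(77,85,-170,170,60,94),box(-85,85,162,170,60,94),box(-85,-77,-170,170,60,70)],
'tray':[box(-90,90,-65,65,0,25)]}
def fill(r,boxes,p):
    c,s=np.cos(p[2]),np.sin(p[2]); m=np.zeros((420,560),np.uint8)
    for b in boxes:
        w=np.c_[c*b[:,0]-s*b[:,1]+p[0],s*b[:,0]+c*b[:,1]+p[1],b[:,2]+(p[3] if len(p)>3 else 0)]
        q=np.array([proj(r,x) for x in w])
        cv2.fillConvexPoly(m,cv2.convexHull(np.round(q*16).astype(np.int32)),1,shift=4)
    return m>0
E
python3 - <<'E'
from fit import *
R=pickle.load(open('R0.pkl','rb')); MK={}
for n,p0 in [('scraper',[467,-375,.44]),('ledge',[483,385,-.08]),('shelf',[565,70,-.11]),('tray',[540,-127,-.11])]:
    mk={}
    for c in R:
        l=ctrl.regions_of(c,n)
        # best mask nearest
        if l: mk[c]=max(l,key=lambda d:(d['mask']&fill(R[c],M[n],p0)).sum()/ (d['mask']|fill(R[c],M[n],p0)).sum())['mask']
    MK[n]=mk
    def cost(p,cs):
        e=0
        for c in cs:
            f=cv2.GaussianBlur(fill(R[c],M[n],p).astype(np.float32),(0,0),1); g=cv2.GaussianBlur(mk[c].astype(np.float32),(0,0),1)
            e+=((f-g)**2).sum()/g.sum()
        return e
    for cs in [list(mk),['top'],['scene']]:
      if not all(c in mk for c in cs): continue
      p=p0+([0] if len(cs)>1 else [])
      sx=np.vstack([p]+[np.array(p)+np.eye(len(p))[i]*[8,8,.1,6][i] for i in range(len(p))])
      s=minimize(cost,p,args=(cs,),method='Nelder-Mead',options=dict(initial_simplex=sx,xatol=.02,fatol=1e-5))
      print(n,cs,np.round(s.x,3),round(s.fun,4))
for c in R:
    for d in ctrl.regions_of(c,'flake1'):
        v,u=np.nonzero(d['mask']); print(c,round(d['conf'],2),len(u),round(u.mean()),round(v.mean()),np.round(onplane(R[c],(u.mean(),v.mean()),66)))
pickle.dump(MK,open('MK.pkl','wb'))
E
```

```text
scraper ['scene', 'top'] [ 4.65820e+02 -3.70941e+02  3.82000e-01 -1.44600e+00] 0.0398
scraper ['top'] [ 4.65775e+02 -3.70546e+02  3.88000e-01] 0.0193
scraper ['scene'] [ 4.66343e+02 -3.71339e+02  3.43000e-01] 0.018
ledge ['scene', 'top'] [4.87561e+02 3.85338e+02 1.87000e-01 5.32900e+00] 0.4731
ledge ['top'] [4.86411e+02 3.85776e+02 1.99000e-01] 0.0212
ledge ['scene'] [ 4.81204e+02  4.07065e+02 -6.80000e-02] 0.3939
shelf ['scene', 'top'] [ 5.62392e+02  7.42240e+01 -1.23000e-01 -2.97900e+00] 0.331
shelf ['top'] [ 5.61418e+02  7.12860e+01 -1.18000e-01] 0.1858
shelf ['scene'] [ 5.66217e+02  7.47760e+01 -1.38000e-01] 0.1423
tray ['scene', 'top'] [ 5.38993e+02 -1.27909e+02 -1.19000e-01 -4.02500e+00] 0.5491
tray ['top'] [ 5.39866e+02 -1.31397e+02 -1.09000e-01] 0.4312
tray ['scene'] [ 5.39878e+02 -1.24660e+02 -1.23000e-01] 0.1149
scene 0.6 29 266 217 [596. -59.  66.]
scene 0.59 78 267 181 [522.  54.  66.]
scene 0.54 77 251 193 [518.  -2.  66.]
scene 0.48 53 296 194 [606.  49.  66.]
scene 0.38 80 234 201 [502. -49.  66.]
top 0.59 131 272 247 [514.  -2.  66.]
top 0.58 113 250 206 [606.  48.  66.]
top 0.41 115 298 210 [597. -60.  66.]
```

Emit:
arm_command([
  {"tx": 0.9,"ty": 0.83,"tz": -0.2,"wz": 0.09,"hand": 0},
  {"tx": 0.9,"ty": 0.83,"tz": -0.2,"wz": 0.09,"hand": 0},
  {"tx": 0.9,"ty": 0.83,"tz": -0.2,"wz": 0.09,"hand": 0},
  {"tx": 0.9,"ty": 0.83,"tz": -0.2,"wz": 0.09,"hand": 0},
  {"tx": 0.9,"ty": 0.83,"tz": -0.2,"wz": 0.09,"hand": 0},
  {"tx": 0.9,"ty": 0.83,"tz": -0.2,"wz": 0.09,"hand": 0},
  {"tx": 0.9,"ty": 0.83,"tz": -0.2,"wz": 0.09,"hand": 0},
  {"tx": 0.9,"ty": 0.83,"tz": -0.2,"wz": 0.09,"hand": 0},
  {"hand": 0},
  {"hand": 0},
])

```text
invalid input at $.commands[0]: expected keys wx, wy, wz, tx, ty, tz, hand
```

Emit:
arm_command([
  {"wx": 0,"wy": 0,"tx": 0.9,"ty": 0.83,"tz": -0.2,"wz": 0.09,"hand": 0},
  {"wx": 0,"wy": 0,"tx": 0.9,"ty": 0.83,"tz": -0.2,"wz": 0.09,"hand": 0},
  {"wx": 0,"wy": 0,"tx": 0.9,"ty": 0.83,"tz": -0.2,"wz": 0.09,"hand": 0},
  {"wx": 0,"wy": 0,"tx": 0.9,"ty": 0.83,"tz": -0.2,"wz": 0.09,"hand": 0},
  {"wx": 0,"wy": 0,"tx": 0.9,"ty": 0.83,"tz": -0.2,"wz": 0.09,"hand": 0},
  {"wx": 0,"wy": 0,"tx": 0.9,"ty": 0.83,"tz": -0.2,"wz": 0.09,"hand": 0},
  {"wx": 0,"wy": 0,"tx": 0.9,"ty": 0.83,"tz": -0.2,"wz": 0.09,"hand": 0},
  {"wx": 0,"wy": 0,"tx": 0.9,"ty": 0.83,"tz": -0.2,"wz": 0.09,"hand": 0},
  {"wx": 0,"wy": 0,"tx": 0,"ty": 0,"tz": 0,"wz": 0,"hand": 0},
])

```text
t: 2.72
tcp_pos: [414.7, -417.5, 356.4]
orientation: [-0.001, 0.983, 0.184, 0.001]
contact_force: [-0.6, -0.5, -1.3]
opening: 93.2
grip_force: 0.0
```

Run:
```python
from fit import *
R=pickle.load(open('R0.pkl','rb')); MK=pickle.load(open('MK.pkl','rb'))
r=snap('wrist','w1'); o=ctrl.observe(); print(np.round(o['q'],2),o['tcp_pos'],o['orientation'],np.round(r['extrinsics'],3).tolist())
print(ctrl.spot_point('wrist','scraper'))
l=ctrl.regions_of('wrist','scraper'); m=l[0]['mask']; print(len(l),l[0]['conf'])
pickle.dump((r,m),open('w1.pkl','wb'))
g=cv2.GaussianBlur(m.astype(np.float32),(0,0),1)
def go(views,n,p):
    def cost(p):
        e=0
        for r,g,hull in views:
            f=fill(r,M[n],p).astype(np.uint8)
            if hull:
                h=cv2.convexHull(cv2.findNonZero(f)); cv2.fillConvexPoly(f,h,1)
            f=cv2.GaussianBlur(f.astype(np.float32),(0,0),1); e+=((f-g)**2).sum()/g.sum()
        return e
    sx=np.vstack([p]+[np.array(p)+np.eye(len(p))[i]*[8,8,.1,6][i] for i in range(len(p))])
    s=minimize(cost,p,method='Nelder-Mead',options=dict(initial_simplex=sx,xatol=.02,fatol=1e-5)); return np.round(s.x,3),round(s.fun,4)
print('scr wrist',go([(r,g,0)],'scraper',[466,-371,.38]))
T=cv2.GaussianBlur(MK['scraper']['top'].astype(np.float32),(0,0),1)
print('scr w+top',go([(r,g,0),(R['top'],T,0)],'scraper',[466,-371,.38,0]))
# shelf hull
for n,p in [('shelf',[563,72,-.118])]:
    f=MK[n]['top'].astype(np.uint8); nn,lab,st,_=cv2.connectedComponentsWithStats(f); k=1+np.argmax(st[1:,4]); f=(lab==k).astype(np.uint8)
    cv2.fillConvexPoly(f,cv2.convexHull(cv2.findNonZero(f)),1); print(st[1:,4])
    print(n,go([(R['top'],cv2.GaussianBlur(f.astype(np.float32),(0,0),1),1)],n,p))
```

```text
[ 0.78  0.57 -0.04  1.67  0.03  0.9  -0.47] [ 412.74785944 -419.6076433   356.65412271] [-2.17152818e-04  9.83234137e-01  1.82347405e-01  9.81956210e-05] [[0.362, -0.9, -0.244, 481.762], [-0.932, -0.35, -0.092, -391.085], [-0.003, 0.261, -0.965, 336.34], [0.0, 0.0, 0.0, 1.0]]
[{'xyz': [463.8, -371.2, 6.5], 'conf': 0.88}]
1 0.84
scr wrist (array([ 4.65734e+02, -3.73949e+02,  3.93000e-01]), np.float64(0.0192))
scr w+top (array([ 4.65419e+02, -3.73209e+02,  3.87000e-01, -8.76200e+00]), np.float64(0.0248))
[9930]
shelf (array([ 5.6222e+02,  7.2630e+01, -1.1300e-01]), np.float64(0.0084))
```

View pics/w1.png

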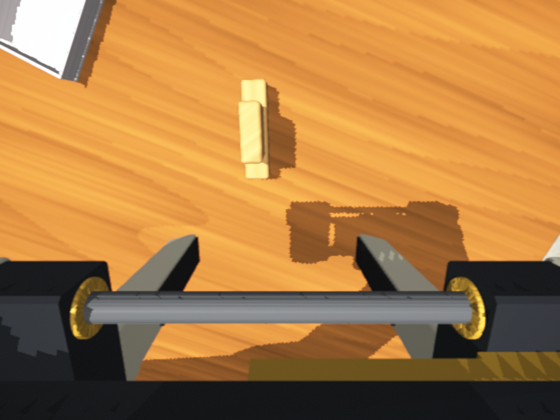

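Emit:
arm_command([
  {"wx": 0,"wy": 0,"wz": 0.15,"tx": 0.9,"ty": 0.8,"tz": -0.3,"hand": 0},
  {"wx": 0,"wy": 0,"wz": 0.15,"tx": 0.9,"ty": 0.8,"tz": -0.3,"hand": 0},
  {"wx": 0,"wy": 0,"wz": 0,"tx": 0,"ty": 0,"tz": -0.73,"hand": 0},
  {"wx": 0,"wy": 0,"wz": 0,"tx": 0,"ty": 0,"tz": -0.73,"hand": 0},
  {"wx": 0,"wy": 0,"wz": 0,"tx": 0,"ty": 0,"tz": -0.73,"hand": 0},
  {"wx": 0,"wy": 0,"wz": 0,"tx": 0,"ty": 0,"tz": -0.73,"hand": 0},
  {"wx": 0,"wy": 0,"wz": 0,"tx": 0,"ty": 0,"tz": -0.73,"hand": 0},
  {"wx": 0,"wy": 0,"wz": 0,"tx": 0,"ty": 0,"tz": 0,"hand": 0},
  {"wx": 0,"wy": 0,"wz": 0,"tx": 0,"ty": 0,"tz": 0,"hand": 0},
])

```text
t: 4.0
tcp_pos: [465.3, -373.8, 230.1]
orientation: [0.001, 0.981, 0.192, 0.0]
contact_force: [-0.3, 0.7, 0.5]
opening: 93.0
grip_force: 0.0
```

Emit:
arm_command([
  {"wx": 0,"wy": 0,"wz": 0,"tx": 0,"ty": 0,"tz": 0,"hand": 1},
  {"wx": 0,"wy": 0,"wz": 0,"tx": 0,"ty": 0,"tz": 0,"hand": 1},
  {"wx": 0,"wy": 0,"wz": 0,"tx": 0,"ty": 0,"tz": 0,"hand": 1},
  {"wx": 0,"wy": 0,"wz": 0,"tx": 0,"ty": 0,"tz": 0,"hand": 1},
  {"wx": 0,"wy": 0,"wz": 0,"tx": 0,"ty": 0,"tz": 0,"hand": 1},
  {"wx": 0,"wy": 0,"wz": 0,"tx": 0,"ty": 0,"tz": 0,"hand": 1},
  {"wx": 0,"wy": 0,"wz": 0,"tx": 0,"ty": 0,"tz": 0,"hand": 1},
  {"wx": 0,"wy": 0,"wz": 0,"tx": 0,"ty": 0,"tz": 0,"hand": 1},
], newtons=40)

```text
t: 5.0
tcp_pos: [465.7, -372.7, 229.3]
orientation: [0.0, 0.981, 0.193, 0.0]
contact_force: [-0.4, 2.6, -0.2]
opening: 17.8
grip_force: 36.0
```

Emit:
arm_command([
  {"wx": 0,"wy": 0,"wz": 0,"tx": 0,"ty": 0,"tz": 0.6,"hand": 1},
  {"wx": 0,"wy": 0,"wz": -0.39,"tx": 0.153,"ty": 0.985,"tz": 0.85,"hand": 1},
  {"wx": 0,"wy": 0,"wz": -0.39,"tx": 0.153,"ty": 0.985,"tz": 0.85,"hand": 1},
  {"wx": 0,"wy": 0,"wz": -0.39,"tx": 0.153,"ty": 0.985,"tz": 0.85,"hand": 1},
  {"wx": 0,"wy": 0,"wz": -0.39,"tx": 0.153,"ty": 0.985,"tz": 0.85,"hand": 1},
  {"wx": 0,"wy": 0,"wz": -0.39,"tx": 0.153,"ty": 0.985,"tz": 0,"hand": 1},
  {"wx": 0,"wy": 0,"wz": -0.39,"tx": 0.153,"ty": 0.985,"tz": 0,"hand": 1},
  {"wx": 0,"wy": 0,"wz": -0.39,"tx": 0.153,"ty": 0.985,"tz": 0,"hand": 1},
  {"wx": 0,"wy": 0,"wz": -0.39,"tx": 0.153,"ty": 0.985,"tz": 0,"hand": 1},
  {"wx": 0,"wy": 0,"wz": -0.39,"tx": 0.153,"ty": 0.985,"tz": 0,"hand": 1},
  {"wx": 0,"wy": 0,"wz": -0.39,"tx": 0.153,"ty": 0.985,"tz": 0,"hand": 1},
  {"wx": 0,"wy": 0,"wz": -0.39,"tx": 0.153,"ty": 0.985,"tz": 0,"hand": 1},
  {"wx": 0,"wy": 0,"wz": -0.39,"tx": 0.153,"ty": 0.985,"tz": 0,"hand": 1},
  {"wx": 0,"wy": 0,"wz": -0.39,"tx": 0.153,"ty": 0.985,"tz": 0,"hand": 1},
  {"wx": 0,"wy": 0,"wz": -0.39,"tx": 0.153,"ty": 0.985,"tz": 0,"hand": 1},
  {"wx": 0,"wy": 0,"wz": -0.39,"tx": 0.153,"ty": 0.985,"tz": 0,"hand": 1},
  {"wx": 0,"wy": 0,"wz": -0.39,"tx": 0.153,"ty": 0.985,"tz": 0,"hand": 1},
  {"wx": 0,"wy": 0,"wz": 0,"tx": 0,"ty": 0,"tz": 0,"hand": 1},
  {"wx": 0,"wy": 0,"wz": 0,"tx": 0,"ty": 0,"tz": 0,"hand": 1},
])

```text
t: 7.38
tcp_pos: [538.9, 99.2, 349.8]
orientation: [0.0, 0.998, -0.056, 0.0]
contact_force: [-0.3, -0.5, -1.3]
opening: 17.9
grip_force: 40.0
```

Run:
```python
from fit import *
o=ctrl.observe(); print(o['tcp_pos'],o['orientation'],o['contact_force'])
w=snap('wrist','w2'); s=snap('scene','s2'); pickle.dump((w,s,o),open('r2.pkl','wb'))
print(ctrl.spot_point('wrist','scraper'),ctrl.spot_point('scene','scraper'))
a=cv2.imread('pics/w2.png'); b=cv2.imread('pics/s2.png')
p=o['tcp_pos']
def draw(img,r,boxes,pose,col):
    c,s_=np.cos(pose[2]),np.sin(pose[2])
    for bx in boxes:
        W=np.c_[c*bx[:,0]-s_*bx[:,1]+pose[0],s_*bx[:,0]+c*bx[:,1]+pose[1],bx[:,2]+pose[3]]
        q=[proj(r,x) for x in W]
        for i in range(8):
            for j in (1,2,4):
                if i<i^j: cv2.line(img,tuple(int(v) for v in q[i]),tuple(int(v) for v in q[i^j]),col,1,cv2.LINE_AA)
for img,r in((a,w),(b,s)):
    draw(img,r,M['scraper'],[p[0],p[1],-.113,p[2]-229.3],(0,0,255)); draw(img,r,M['shelf'],[562.2,72.6,-.113,0],(255,255,0))
c=cv2.resize(b[60:270,150:430],None,fx=2,fy=2)
cv2.imwrite('pics/v2.png',np.vstack([cv2.resize(a,None,fx=.68,fy=.68),c[:,:]] if 0 else [cv2.resize(np.hstack([a,c]),(800,300))]))
cv2.imwrite('pics/v2w.png',a); cv2.imwrite('pics/v2s.png',c)
```

```text
[538.93091366  99.24567541 349.79205584] [ 3.92120307e-04  9.98425082e-01 -5.60996929e-02  1.60903913e-04] [-0.26947781 -0.46836801 -1.33192554]
[{'xyz': [538.2, 95.3, 126.7], 'conf': 0.91}] [{'xyz': [540.1, 95.0, 118.9], 'conf': 0.95}]
```

View pics/v2w.png

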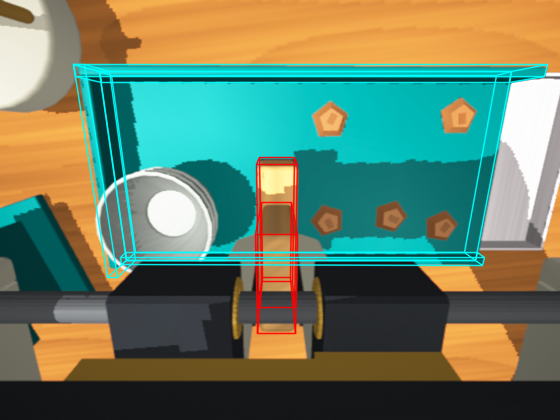

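View pics/v2s.png

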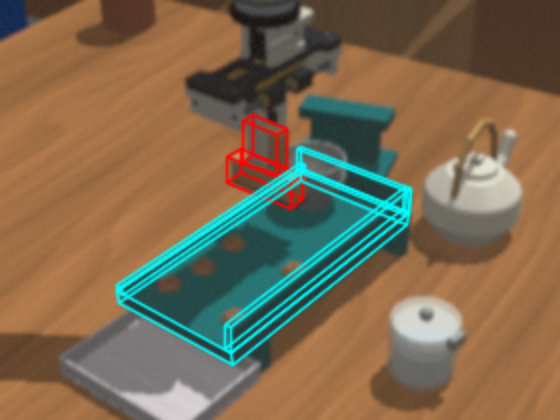

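Emit:
arm_command([
  {"wx": 0,"wy": 0,"wz": 0,"tx": 0,"ty": 0,"tz": -0.8,"hand": 1},
  {"wx": 0,"wy": 0,"wz": 0,"tx": 0,"ty": 0,"tz": -0.8,"hand": 1},
  {"wx": 0,"wy": 0,"wz": 0,"tx": 0,"ty": 0,"tz": -0.36,"hand": 1},
  {"wx": 0,"wy": 0,"wz": 0,"tx": 0,"ty": 0,"tz": 0,"hand": 1},
  {"wx": 0,"wy": 0,"wz": 0,"tx": 0,"ty": 0,"tz": 0,"hand": 1},
])

```text
t: 8.2
tcp_pos: [539.4, 100.0, 291.0]
orientation: [-0.0, 0.998, -0.056, 0.001]
contact_force: [-0.3, -0.8, -1.7]
opening: 17.7
grip_force: 40.0
```

Emit:
arm_command([
  {"wx": 0,"wy": 0,"wz": 0,"tx": 0,"ty": 0,"tz": -0.04,"hand": 1},
  {"wx": 0,"wy": 0,"wz": 0,"tx": -0.034,"ty": -0.298,"tz": 0,"hand": 1},
  {"wx": 0,"wy": 0,"wz": 0,"tx": -0.068,"ty": -0.596,"tz": 0,"hand": 1},
  {"wx": 0,"wy": 0,"wz": 0,"tx": -0.068,"ty": -0.596,"tz": 0,"hand": 1},
  {"wx": 0,"wy": 0,"wz": 0,"tx": -0.068,"ty": -0.596,"tz": 0,"hand": 1},
  {"wx": 0,"wy": 0,"wz": 0,"tx": -0.068,"ty": -0.596,"tz": 0,"hand": 1},
  {"wx": 0,"wy": 0,"wz": 0,"tx": -0.068,"ty": -0.596,"tz": 0,"hand": 1},
  {"wx": 0,"wy": 0,"wz": 0,"tx": -0.068,"ty": -0.596,"tz": 0,"hand": 1},
])

```text
t: 9.2
tcp_pos: [525.7, -17.3, 289.3]
orientation: [-0.0, 0.998, -0.056, 0.0]
contact_force: [-0.1, 0.4, -1.2]
opening: 17.5
grip_force: 40.0
```

Emit:
arm_command([
  {"wx": 0,"wy": 0,"wz": 0,"tx": -0.034,"ty": -0.298,"tz": 0,"hand": 1},
  {"wx": 0,"wy": 0,"wz": 0,"tx": -0.034,"ty": -0.298,"tz": 0,"hand": 1},
  {"wx": 0,"wy": 0,"wz": 0,"tx": -0.034,"ty": -0.298,"tz": 0,"hand": 1},
  {"wx": 0,"wy": 0,"wz": 0,"tx": -0.034,"ty": -0.298,"tz": 0,"hand": 1},
  {"wx": 0,"wy": 0,"wz": 0,"tx": -0.034,"ty": -0.298,"tz": 0,"hand": 1},
  {"wx": 0,"wy": 0,"wz": 0,"tx": -0.034,"ty": -0.298,"tz": 0,"hand": 1},
  {"wx": 0,"wy": 0,"wz": 0,"tx": -0.034,"ty": -0.298,"tz": 0,"hand": 1},
  {"wx": 0,"wy": 0,"wz": 0,"tx": -0.034,"ty": -0.298,"tz": 0,"hand": 1},
  {"wx": 0,"wy": 0,"wz": 0,"tx": -0.034,"ty": -0.298,"tz": 0,"hand": 1},
  {"wx": 0,"wy": 0,"wz": 0,"tx": -0.034,"ty": -0.298,"tz": 0,"hand": 1},
  {"wx": 0,"wy": 0,"wz": 0,"tx": 0,"ty": 0,"tz": 0,"hand": 1},
  {"wx": 0,"wy": 0,"wz": 0,"tx": 0,"ty": 0,"tz": 0,"hand": 1},
])

```text
t: 10.7
tcp_pos: [515.7, -105.1, 289.2]
orientation: [-0.0, 0.998, -0.056, 0.0]
contact_force: [-0.7, 0.8, -1.5]
opening: 18.0
grip_force: 40.0
```

Emit:
arm_command([
  {"wx": 0,"wy": 0,"wz": 0,"tx": 0,"ty": 0,"tz": 0.75,"hand": 1},
  {"wx": 0,"wy": 0,"wz": 0,"tx": 0,"ty": 0.2,"tz": 0.75,"hand": 1},
  {"wx": 0,"wy": 0,"wz": 0,"tx": 0.313,"ty": 0.807,"tz": 0,"hand": 1},
  {"wx": 0,"wy": 0,"wz": 0,"tx": 0.313,"ty": 0.807,"tz": 0,"hand": 1},
  {"wx": 0,"wy": 0,"wz": 0,"tx": 0.313,"ty": 0.807,"tz": 0,"hand": 1},
  {"wx": 0,"wy": 0,"wz": 0,"tx": 0.313,"ty": 0.807,"tz": 0,"hand": 1},
  {"wx": 0,"wy": 0,"wz": 0,"tx": 0.313,"ty": 0.807,"tz": 0,"hand": 1},
  {"wx": 0,"wy": 0,"wz": 0,"tx": 0.313,"ty": 0.807,"tz": 0,"hand": 1},
  {"wx": 0,"wy": 0,"wz": 0,"tx": 0.313,"ty": 0.807,"tz": 0,"hand": 1},
  {"wx": 0,"wy": 0,"wz": 0,"tx": 0.313,"ty": 0.807,"tz": 0,"hand": 1},
  {"wx": 0,"wy": 0,"wz": 0,"tx": 0,"ty": 0,"tz": 0,"hand": 1},
  {"wx": 0,"wy": 0,"wz": 0,"tx": 0,"ty": 0,"tz": 0,"hand": 1},
])

```text
t: 12.2
tcp_pos: [590.5, 93.2, 334.0]
orientation: [0.001, 0.998, -0.056, -0.0]
contact_force: [0.2, 0.3, -2.1]
opening: 17.7
grip_force: 40.0
```

Run:
```python
from fit import *
o=ctrl.observe(); print(o['t'],o['tcp_pos'],o['contact_force'])
w=snap('wrist','w3'); s=snap('scene','s3')
for c in('wrist','scene'): print(c,[(np.round(d['xyz']).tolist(),round(d['conf'],2)) for d in ctrl.spot_point(c,'flake1')])
a=cv2.imread('pics/w3.png'); b=cv2.imread('pics/s3.png')
cv2.imwrite('pics/v3.png',np.hstack([a[:,:],b[60:270,150:350].repeat(2,0).repeat(2,1)])[:, -800:])
```

```text
12.2 [590.52672577  93.19072429 334.03050428] [ 0.2093222   0.32360275 -2.14685539]
wrist [([611.0, 47.0, 59.0], 0.89), ([598.0, -64.0, 59.0], 0.88), ([710.0, 319.0, 2.0], 0.34)]
scene [([506.0, -105.0, 19.0], 0.63), ([606.0, 47.0, 56.0], 0.56), ([602.0, -60.0, 58.0], 0.55), ([485.0, -104.0, 13.0], 0.45), ([522.0, -118.0, 12.0], 0.42)]
```

View pics/v3.png

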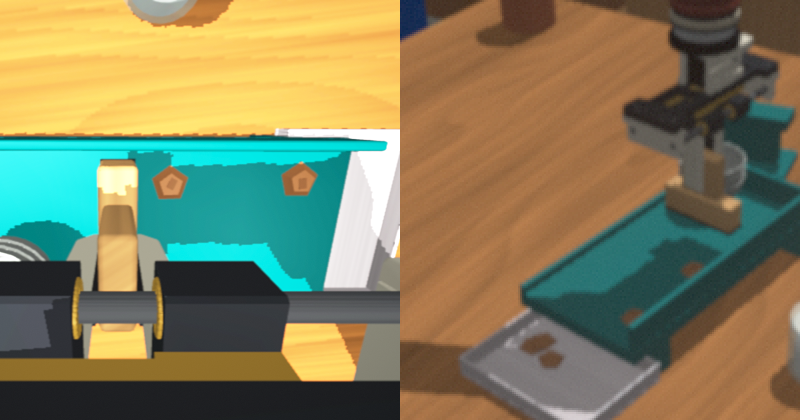

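Emit:
arm_command([
  {"wx": 0,"wy": 0,"wz": 0,"tx": 0,"ty": 0,"tz": -0.8,"hand": 1},
  {"wx": 0,"wy": 0,"wz": 0,"tx": 0,"ty": 0,"tz": -0.5,"hand": 1},
  {"wx": 0,"wy": 0,"wz": 0,"tx": 0,"ty": 0,"tz": -0.2,"hand": 1},
  {"wx": 0,"wy": 0,"wz": 0,"tx": 0,"ty": 0,"tz": 0,"hand": 1},
  {"wx": 0,"wy": 0,"wz": 0,"tx": -0.034,"ty": -0.298,"tz": 0,"hand": 1},
  {"wx": 0,"wy": 0,"wz": 0,"tx": -0.068,"ty": -0.596,"tz": 0,"hand": 1},
  {"wx": 0,"wy": 0,"wz": 0,"tx": -0.068,"ty": -0.596,"tz": 0,"hand": 1},
  {"wx": 0,"wy": 0,"wz": 0,"tx": -0.068,"ty": -0.596,"tz": 0,"hand": 1},
  {"wx": 0,"wy": 0,"wz": 0,"tx": -0.068,"ty": -0.596,"tz": 0,"hand": 1},
  {"wx": 0,"wy": 0,"wz": 0,"tx": -0.068,"ty": -0.596,"tz": 0,"hand": 1},
  {"wx": 0,"wy": 0,"wz": 0,"tx": -0.068,"ty": -0.596,"tz": 0,"hand": 1},
])

```text
t: 13.78
tcp_pos: [577.4, -23.2, 289.2]
orientation: [-0.0, 0.998, -0.056, -0.0]
contact_force: [-0.9, -0.9, -1.4]
opening: 17.8
grip_force: 40.0
```

Emit:
arm_command([
  {"wx": 0,"wy": 0,"wz": 0,"tx": -0.034,"ty": -0.298,"tz": 0,"hand": 1},
  {"wx": 0,"wy": 0,"wz": 0,"tx": -0.034,"ty": -0.298,"tz": 0,"hand": 1},
  {"wx": 0,"wy": 0,"wz": 0,"tx": -0.034,"ty": -0.298,"tz": 0,"hand": 1},
  {"wx": 0,"wy": 0,"wz": 0,"tx": -0.034,"ty": -0.298,"tz": 0,"hand": 1},
  {"wx": 0,"wy": 0,"wz": 0,"tx": -0.034,"ty": -0.298,"tz": 0,"hand": 1},
  {"wx": 0,"wy": 0,"wz": 0,"tx": -0.034,"ty": -0.298,"tz": 0,"hand": 1},
  {"wx": 0,"wy": 0,"wz": 0,"tx": -0.034,"ty": -0.298,"tz": 0,"hand": 1},
  {"wx": 0,"wy": 0,"wz": 0,"tx": -0.034,"ty": -0.298,"tz": 0,"hand": 1},
  {"wx": 0,"wy": 0,"wz": 0,"tx": -0.034,"ty": -0.298,"tz": 0,"hand": 1},
  {"wx": 0,"wy": 0,"wz": 0,"tx": -0.034,"ty": -0.298,"tz": 0,"hand": 1},
  {"wx": 0,"wy": 0,"wz": 0,"tx": 0,"ty": 0,"tz": 0,"hand": 1},
  {"wx": 0,"wy": 0,"wz": 0,"tx": 0,"ty": 0,"tz": 0,"hand": 1},
])

```text
t: 15.28
tcp_pos: [567.4, -111.1, 289.2]
orientation: [-0.0, 0.998, -0.056, -0.0]
contact_force: [0.7, 0.2, -1.9]
opening: 17.7
grip_force: 40.0
```

Emit:
arm_command([
  {"wx": 0,"wy": 0,"wz": 0,"tx": 0,"ty": 0,"tz": 0.8,"hand": 1},
  {"wx": 0,"wy": 0,"wz": 0,"tx": 0,"ty": 0,"tz": 0.9,"hand": 1},
  {"wx": 0,"wy": 0,"wz": 0.23,"tx": -0.343,"ty": 0.935,"tz": 0.9,"hand": 1},
  {"wx": 0,"wy": 0,"wz": 0.23,"tx": -0.343,"ty": 0.935,"tz": 0.9,"hand": 1},
  {"wx": 0,"wy": 0,"wz": 0.23,"tx": -0.343,"ty": 0.935,"tz": 0,"hand": 1},
  {"wx": 0,"wy": 0,"wz": 0.23,"tx": -0.343,"ty": 0.935,"tz": 0,"hand": 1},
  {"wx": 0,"wy": 0,"wz": 0.23,"tx": -0.343,"ty": 0.935,"tz": 0,"hand": 1},
  {"wx": 0,"wy": 0,"wz": 0.23,"tx": -0.343,"ty": 0.935,"tz": 0,"hand": 1},
  {"wx": 0,"wy": 0,"wz": 0.23,"tx": -0.343,"ty": 0.935,"tz": 0,"hand": 1},
  {"wx": 0,"wy": 0,"wz": 0.23,"tx": -0.343,"ty": 0.935,"tz": 0,"hand": 1},
  {"wx": 0,"wy": 0,"wz": 0.23,"tx": -0.343,"ty": 0.935,"tz": 0,"hand": 1},
  {"wx": 0,"wy": 0,"wz": 0.23,"tx": -0.343,"ty": 0.935,"tz": 0,"hand": 1},
  {"wx": 0,"wy": 0,"wz": 0.23,"tx": -0.343,"ty": 0.935,"tz": 0,"hand": 1},
  {"wx": 0,"wy": 0,"wz": 0.23,"tx": -0.343,"ty": 0.935,"tz": 0,"hand": 1},
  {"wx": 0,"wy": 0,"wz": 0.23,"tx": -0.343,"ty": 0.935,"tz": 0,"hand": 1},
  {"wx": 0,"wy": 0,"wz": 0.23,"tx": -0.343,"ty": 0.935,"tz": 0,"hand": 1},
  {"wx": 0,"wy": 0,"wz": 0.23,"tx": -0.343,"ty": 0.935,"tz": 0,"hand": 1},
  {"wx": 0,"wy": 0,"wz": 0.23,"tx": -0.343,"ty": 0.935,"tz": 0,"hand": 1},
  {"wx": 0,"wy": 0,"wz": 0.23,"tx": -0.343,"ty": 0.935,"tz": 0,"hand": 1},
  {"wx": 0,"wy": 0,"wz": 0,"tx": 0,"ty": 0,"tz": 0,"hand": 1},
])

```text
t: 17.77
tcp_pos: [390.3, 368.3, 394.2]
orientation: [-0.001, 0.995, 0.104, -0.0]
contact_force: [-0.2, -0.3, -2.4]
opening: 17.3
grip_force: 40.0
```

Emit:
arm_command([
  {"wx": 0,"wy": 0,"wz": 0,"tx": 0,"ty": 0,"tz": 0,"hand": 1},
])

```text
t: 17.9
tcp_pos: [392.5, 364.8, 394.1]
orientation: [0.001, 0.995, 0.1, -0.0]
contact_force: [-0.0, -0.6, -1.1]
opening: 17.7
grip_force: 40.0
```

Run:
```python
from fit import *
o=ctrl.observe(); print(o['t'],o['tcp_pos'],o['orientation'],o['contact_force'])
R={c:snap(c,c[0]+'4') for c in('wrist','scene','top')}; pickle.dump(R,open('r4.pkl','wb'))
for c in R: print(c,[(np.round(d['xyz']).tolist(),round(d['conf'],2)) for d in ctrl.spot_point(c,'flake1')],[np.round(d['xyz']) for d in ctrl.spot_point(c,'ledge')])
p=o['tcp_pos']; yaw=2*np.arctan2(o['orientation'][2],o['orientation'][1]); print(yaw)
def draw(img,r,boxes,pose,col):
    c,s_=np.cos(pose[2]),np.sin(pose[2])
    for bx in boxes:
        W=np.c_[c*bx[:,0]-s_*bx[:,1]+pose[0],s_*bx[:,0]+c*bx[:,1]+pose[1],bx[:,2]+pose[3]]
        q=[proj(r,x) for x in W]
        for i in range(8):
            for j in (1,2,4):
                if i<i^j: cv2.line(img,tuple(int(v) for v in q[i]),tuple(int(v) for v in q[i^j]),col,1,cv2.LINE_AA)
a=cv2.imread('pics/w4.png')
draw(a,R['wrist'],M['scraper'],[p[0],p[1],yaw,p[2]-229.3],(0,0,255)); draw(a,R['wrist'],M['ledge'][:1],[486.4,385.8,.199,0],(255,255,0))
cv2.imwrite('pics/v4w.png',a)
b=cv2.imread('pics/s4.png'); t=cv2.imread('pics/t4.png')
cv2.imwrite('pics/v4.png',np.hstack([cv2.resize(b[100:300,150:400],(500,400),interpolation=2),cv2.resize(t[170:300,150:375][:, -150:],(300,260),interpolation=2).astype(np.uint8) if 0 else cv2.copyMakeBorder(cv2.resize(t[170:300,225:375],(300,260),interpolation=2),0,140,0,0,0)]))
```

```text
17.9 [392.52498877 364.84262985 394.0975827 ] [ 5.86759347e-04  9.94971048e-01  1.00161215e-01 -2.71593423e-05] [-0.0376931  -0.56070265 -1.1242908 ]
wrist [] [array([488., 386.,  -2.])]
scene [([606.0, -121.0, 11.0], 0.66), ([547.0, -98.0, 56.0], 0.62), ([504.0, -106.0, 20.0], 0.54), ([564.0, -109.0, 7.0], 0.47), ([487.0, -110.0, 10.0], 0.44), ([519.0, -116.0, 11.0], 0.43)] [array([484., 384.,   0.])]
top [([602.0, -120.0, 12.0], 0.59), ([502.0, -106.0, 22.0], 0.59), ([522.0, -122.0, 9.0], 0.47), ([490.0, -109.0, 11.0], 0.43), ([562.0, -114.0, 12.0], 0.39)] [array([486., 386.,   2.]), array([545., -96.,  57.])]
0.2006589344019711
```

View pics/v4w.png

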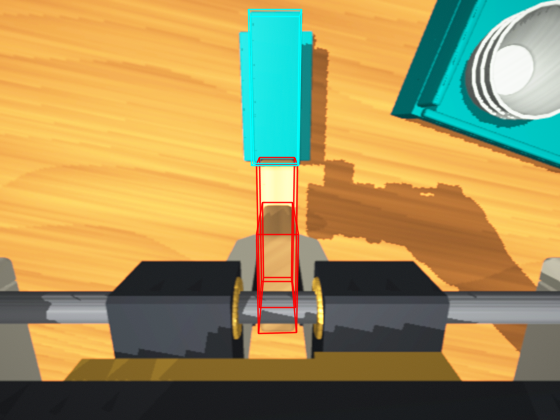

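View pics/v4.png

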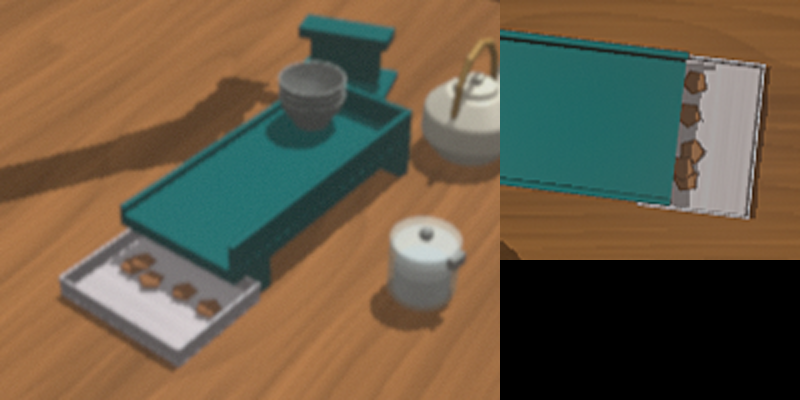

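Emit:
arm_command([
  {"wx": 0,"wy": 0,"wz": 0,"tx": 0.78,"ty": 0.173,"tz": 0,"hand": 1},
  {"wx": 0,"wy": 0,"wz": 0,"tx": 0.78,"ty": 0.173,"tz": 0,"hand": 1},
  {"wx": 0,"wy": 0,"wz": 0,"tx": 0.78,"ty": 0.173,"tz": -0.3,"hand": 1},
  {"wx": 0,"wy": 0,"wz": 0,"tx": 0.78,"ty": 0.173,"tz": -0.6,"hand": 1},
  {"wx": 0,"wy": 0,"wz": 0,"tx": 0,"ty": 0,"tz": -0.7,"hand": 1},
  {"wx": 0,"wy": 0,"wz": 0,"tx": 0,"ty": 0,"tz": 0,"hand": 1},
  {"wx": 0,"wy": 0,"wz": 0,"tx": 0,"ty": 0,"tz": 0,"hand": 1},
  {"wx": 0,"wy": 0,"wz": 0,"tx": 0,"ty": 0,"tz": 0,"hand": 1},
])

```text
t: 19.35
tcp_pos: [486.0, 386.5, 347.5]
orientation: [-0.001, 0.995, 0.101, 0.001]
contact_force: [0.5, -0.7, -2.0]
opening: 17.8
grip_force: 40.0
```

Emit:
arm_command([
  {"wx": 0,"wy": 0,"wz": 0,"tx": 0,"ty": 0,"tz": -0.3,"hand": 1},
  {"wx": 0,"wy": 0,"wz": 0,"tx": 0,"ty": 0,"tz": -0.3,"hand": 1},
  {"wx": 0,"wy": 0,"wz": 0,"tx": 0,"ty": 0,"tz": -0.15,"hand": 1},
  {"wx": 0,"wy": 0,"wz": 0,"tx": 0,"ty": 0,"tz": -0.1,"hand": 1},
  {"wx": 0,"wy": 0,"wz": 0,"tx": 0,"ty": 0,"tz": 0,"hand": 1},
  {"wx": 0,"wy": 0,"wz": 0,"tx": 0,"ty": 0,"tz": 0,"hand": 1},
  {"wx": 0,"wy": 0,"wz": 0,"tx": 0,"ty": 0,"tz": 0,"hand": 1},
])

```text
t: 20.23
tcp_pos: [486.1, 386.3, 321.0]
orientation: [-0.0, 0.995, 0.1, 0.0]
contact_force: [0.4, -0.1, -1.5]
opening: 17.8
grip_force: 40.0
```

Run:
```python
from h import *
for i in range(3):
    o=ctrl.observe(); print(o['t'],o['tcp_pos'],o['contact_force']); ctrl.read_camera('top')
```

```text
20.225 [486.05925636 386.29710911 321.01625106] [ 0.3906545  -0.08516455 -1.52704907]
20.275 [486.05196282 386.27946405 321.00585279] [-0.15835719 -0.22334662 -1.92899479]
20.325 [486.03347473 386.25469638 320.92616839] [ 0.07624073  0.09113237 -2.40659755]
```

Emit:
arm_command([
  {"wx": 0,"wy": 0,"wz": 0,"tx": 0,"ty": 0,"tz": -0.03,"hand": 1},
  {"wx": 0,"wy": 0,"wz": 0,"tx": 0,"ty": 0,"tz": -0.03,"hand": 1},
  {"wx": 0,"wy": 0,"wz": 0,"tx": 0,"ty": 0,"tz": 0,"hand": 1},
  {"wx": 0,"wy": 0,"wz": 0,"tx": 0,"ty": 0,"tz": 0,"hand": 1},
])

```text
t: 20.88
tcp_pos: [486.0, 386.2, 319.0]
orientation: [-0.0, 0.995, 0.1, 0.0]
contact_force: [0.1, -0.6, -0.3]
opening: 18.1
grip_force: 40.0
```

Emit:
arm_command([
  {"wx": 0,"wy": 0,"wz": 0,"tx": 0,"ty": 0,"tz": 0,"hand": 1},
  {"wx": 0,"wy": 0,"wz": 0,"tx": 0,"ty": 0,"tz": 0,"hand": 1},
  {"wx": 0,"wy": 0,"wz": 0,"tx": 0,"ty": 0,"tz": 0,"hand": 0.7},
  {"wx": 0,"wy": 0,"wz": 0,"tx": 0,"ty": 0,"tz": 0,"hand": 0.6},
  {"wx": 0,"wy": 0,"wz": 0,"tx": 0,"ty": 0,"tz": 0,"hand": 0.4},
  {"wx": 0,"wy": 0,"wz": 0,"tx": 0,"ty": 0,"tz": 0,"hand": 0.4},
  {"wx": 0,"wy": 0,"wz": 0,"tx": 0,"ty": 0,"tz": 0,"hand": 0.4},
], newtons=5)

```text
t: 21.75
tcp_pos: [486.0, 386.2, 319.0]
orientation: [-0.0, 0.995, 0.1, 0.0]
contact_force: [0.1, 0.7, 0.7]
opening: 55.2
grip_force: 0.0
```

Retreat straight up, then back away (to −x) so the cameras see the scraper.

Emit:
arm_command([
  {"wx": 0,"wy": 0,"wz": 0,"tx": 0,"ty": 0,"tz": 0.4,"hand": 0.4},
  {"wx": 0,"wy": 0,"wz": 0,"tx": 0,"ty": 0,"tz": 0.8,"hand": 0.4},
  {"wx": 0,"wy": 0,"wz": 0,"tx": 0,"ty": 0,"tz": 0.9,"hand": 0.4},
  {"wx": 0,"wy": 0,"wz": 0,"tx": 0,"ty": 0,"tz": 0.9,"hand": 0.4},
  {"wx": 0,"wy": 0,"wz": 0,"tx": -0.8,"ty": -0.16,"tz": 0,"hand": 0.4},
  {"wx": 0,"wy": 0,"wz": 0,"tx": -0.8,"ty": -0.16,"tz": 0,"hand": 0.4},
  {"wx": 0,"wy": 0,"wz": 0,"tx": -0.8,"ty": -0.16,"tz": 0,"hand": 0.4},
  {"wx": 0,"wy": 0,"wz": 0,"tx": -0.8,"ty": -0.16,"tz": 0,"hand": 0.4},
  {"wx": 0,"wy": 0,"wz": 0,"tx": 0,"ty": 0,"tz": 0,"hand": 0.4},
  {"wx": 0,"wy": 0,"wz": 0,"tx": 0,"ty": 0,"tz": 0,"hand": 0.4},
])

```text
t: 23.0
tcp_pos: [390.9, 367.1, 409.6]
orientation: [-0.0, 0.995, 0.1, 0.001]
contact_force: [0.4, -0.4, 0.7]
opening: 55.9
grip_force: 0.0
```

Run:
```python
from h import *
w=snap('wrist','w5'); t=snap('top','t5'); s=snap('scene','s5')
for c in('wrist','scene','top'): print(c,[(np.round(d['xyz']).tolist(),round(d['conf'],2)) for d in ctrl.spot_point(c,'scraper')])
for n in('tray','bowls','teapot','sugar_pot','scoop','flake1'): print(n,[np.round(d['xyz']).tolist() for d in ctrl.spot_point('scene',n)])
```

```text
wrist [([484.0, 383.0, 95.0], 0.97)]
scene [([484.0, 384.0, 88.0], 0.68)]
top [([485.0, 383.0, 89.0], 0.63)]
tray [[540.0, -124.0, 1.0], [547.0, 187.0, 63.0]]
bowls [[547.0, 186.0, 65.0]]
teapot [[713.0, 325.0, 2.0]]
sugar_pot []
scoop [[780.0, 37.0, 1.0], [701.0, -322.0, -1.0]]
flake1 [[505.0, -108.0, 18.0], [566.0, -112.0, 8.0], [608.0, -119.0, 11.0], [521.0, -116.0, 10.0], [489.0, -108.0, 11.0]]
```

View pics/w5.png

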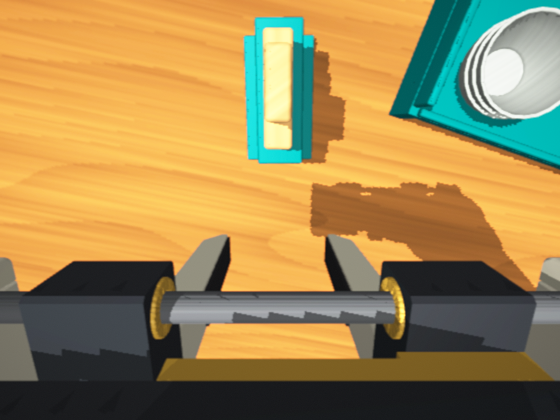

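The scraper stands upright on the ledge: it fills columns 263–293 inside the board's 256–303, and rows 27–150 inside 17–163. The tray still holds five flakes, and nothing else has moved.

```bash
python3 -c "
from plant import ctrl
print(ctrl.sign_off())"
```

```text
the job is handed in; nothing more can be done
None
```

The job is handed in at about 24 of the 64 s: all five flakes are in the tray, the scraper stands upright along the ledge with its whole foot on it, and the camera checks showed nothing else moved (the sugar pot wasn't picked up in the last one).

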